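Hold the clear reference glass in the gauge head's light path

ROBOT

A 6-joint arm with a two-finger parallel gripper is mounted at the origin on a cart in front of the work surface, level with it; the furniture and walls round the work are solid. World frame = base frame: x ahead of the robot, y to its left, z up, the work surface at z = 0. Lengths are in mm, angles in degrees, forces in N, time in s.
With the tool pointing down it reaches from about 300 to 850 mm from the base axis. Payload 4.2 kg.
Tool frame: the origin (TCP) lies between the finger pads; the fingertips stand 11 mm ahead of it and the grasp point (between the pads) lies 8 mm behind it (env.tips_ahead is the distance from the TCP to the fingertips, in mm); z points along the fingers, y is the line along which they close (so a half turn about z gives the same grasp; the last joint's range is limited). The gripper opens to 91 mm and grips with 3 to 60 N. Pads are 32 mm wide; open, the fingers measure 118 mm over their backs; the gripper's body (76 mm by 178 mm) begins 60 mm behind the grasp point.
Start: joints at [-66.177, 18.312, 89.639, -0, 72.044, -1.146], TCP at [242.733, -521.27, 224.976] pointing down, gripper open.
Joint ranges: [-177.97, 177.97], [-48.28, 115.42], [12.27, 149.76], [-77.06, 257.06], [2.81, 150.46], [-146.56, 146.56]. Speed limits (degrees/s): [147.25, 147.25, 180, 180, 180, 180].

INTERFACE

Orientations are given as [roll, pitch, yaw] about the fixed x, y, z axes, in that order (R = Rz(yaw) Ry(pitch) Rx(roll)).
In Python, from workcell import env, cams gives the robot as it stands.
- The arm moves only by the tool step_arm, never from a script. Its arguments are lists of equal length, an entry for each row: "linear": the shift along the tool's x, y, z in units of 30 cm (1.0 is 30 cm), a list of three; "turn": the turn about the tool's z in units of 360 degrees (1.0 is 360 degrees). In form: {"linear": [[tx, ty, tz], ...], "turn": [turn, ...]}. A call has 1 to 20 rows; each row is the pose to reach, as a shift and turn from the pose commanded when the call began, along the tool's axes at that moment, turning the shorter way round; what a row does not reach only later rows make up. A row lasts 1/8 s, in which the tool goes at most 62.5 mm and 10.7 degrees, less where a joint would pass 70% of its speed; a pose out of reach is approached as far as the arm can. A call with a number of a shift or a turn outside -1 to 1 is refused whole. A call with a gripper value outside its range is refused whole. "fingers" is the closure, from -1 (fully open) to 1 (shut), so that 0 is half open, set as the call begins (left out, the last holds). The fingers move at their own pace and stop on an object; "force" is the grip in N (left out, the last holds). Time passes only in rows, so rows that repeat a pose let the fingers close. It gives the time, the measured TCP pose, the force, the opening and the grip force at its end, in the units of the state.
- env.state(): the state, without advancing time (a new reading comes with each control period).
- cams.grab_frame(name): name is "scene" or "top" or "wrist"; returns a dict with "color" (400x640x3 uint8, blue, green, red), "fx", "fy", "cx", "cy" (pixels), "extrinsics" (4x4, takes a point from camera to world coordinates); the wrist camera has in their place "tool_from_camera" (4x4, takes a point from camera to tool coordinates, whose origin is the TCP and whose axes are the flange's). Camera axes: x right, y down, z forward; pixel columns grow to the right and rows downward; lengths in mm; the calibration is good to about 2 mm. A picture is of the moment at which its call begins: read the wrist's pose just before it. There is no depth.
- env.job_done(): hands the job in; it is judged then, once.
The state is a dict: "time_s": time; "qpos": joint angles; "qvel": joint speeds; "effort": joint torques, N m; "ee_pos": TCP position; "ee_rot": TCP orientation; "force": force on the tool from outside, world axes, zero at the start; "torque": the same for the moment, N m; "gripper_width": finger opening in mm; "gripper_force": force on a finger pad.
Only numpy, scipy, OpenCV 4.12 (cv2) and the standard library are available. Lean on these libraries where they do the work, as an engineer would, in place of code of your own. Each camera call takes 0.05 s, during which the arm holds its last target. There are 200 camera calls.

TASK

The gauge head's light check has just been done with the smoke-grey glass block, now left standing on the foam: first stand it gently back down in the empty slot of the black storage block and let go, so that only one glass is ever out. Then lift the clear glass block from its slot and hold it still and upright in the gap of the gauge head, touching neither housing, so that the light between the two green windows passes squarely through the middle of the lower half of its polished faces; the program finishes while still holding it there. Grip the glass blocks by their white frosted faces only, never by polished glass, and leave the amber block, the gauge head and the things lying around undisturbed.

Things in the scene. Friction and masses are not known exactly. Their poses are not given: they have to be found in the camera images.
- grey_glass: Smoke-grey (nearly black) glass block, upright, 24 (x) x 30 (y) x 75 mm, about 0.13 kg. Origin: centre of its underside, z up. Its two faces across x (24 mm apart) are white frosted glass, for gripping; the two across y (30 mm apart) are polished and see-through, for the light. At the start it stands on the foam pad, turned any way up to about 1 rad.
- clear_glass: Clear, faintly blue glass block, upright, 24 (x) x 30 (y) x 75 mm, about 0.13 kg. Origin: centre of its underside, z up. Its two faces across x (24 mm apart) are white frosted glass, for gripping; the two across y (30 mm apart) are polished and see-through, for the light. At the start it stands in one of the three slots, 47 mm of it above the block. Any slot may be its place.
- clear_glass_mid (a point): Point on the clear block's vertical centre line, 18 mm above its underside: the middle of its lower half, where the light has to pass.
- amber_glass: Amber glass block, upright, 24 (x) x 30 (y) x 75 mm, about 0.13 kg. Origin: centre of its underside, z up. Its two faces across x (24 mm apart) are white frosted glass, for gripping; the two across y (30 mm apart) are polished and see-through, for the light. It stands in another slot and stays there.
- storage_block: Fixed black storage block, 66 x 174 mm, top 40 mm above the bench; origin: centre of underside, z up. Three slots in a row along y, at y = -58, 0, +58 mm; each 28 (x) x 34 (y) mm, 28 mm deep, floor 12 mm above the bench. A glass fits with 2 mm play on each side, frosted faces across the block's x axis. It stands on a 6 mm aluminium plate, 84 x 194 mm.
- felt_pad: Thin green felt on the floor of the one empty slot. Origin: centre of that slot's floor, 12 mm above the bench; axes as the storage block's. It is fixed; the grey block's underside comes to rest at its origin.
- foam_pad: Light grey foam block, 75 (x) x 130 (y) x 45 mm high, fixed; origin at the centre of its underside. The grey glass stands on top of it, 45 mm above the bench.
- gauge_head: Fixed gauge head: two dark housings, 56 (x) x 57 (y) mm, tops 114 mm above the bench, on a 64 x 196 x 14 mm aluminium rail. The 70 mm gap between them (y = -35 to +35 mm) is open above, front and back. A round green window on each inner face; the light runs between them along the head's y axis, 80 mm above the bench. Origin: centre of underside, z up.
- beam_mid (a point): Point in the middle of the gap on the light's line, 80 mm above the bench, at x = y = 0 of the gauge head.
- loose_ring: Loose turned alloy flange ring, 132 mm across, 40 mm high, lying at the back left; leave it. Origin: centre of its underside.
- plug_gauge: Loose plug gauge, 112 mm long, lying at the back left; leave it. Origin: centre of its underside.
- screwdriver: Loose screwdriver with orange handle, 182 mm long, lying along the bench's front edge; leave it. Origin: centre of its underside.
- deburring_tool: Loose deburring tool with orange handle, 142 mm long, lying along the bench's front edge; leave it. Origin: centre of its underside.
- caliper: Loose digital caliper, 236 mm long, lying flat at the back right; leave it. Origin: centre of its underside.

How it is judged:
By the outcome, as a careful person would: the job done as asked, in the order asked, and still so for the second after the job is handed in, while the arm keeps its last pose, push and grip.
It also fails if it takes over 54 s, if anything falls off the work surface, if the arm or the gripper's body presses on something with over 40 N, if the wrist force passes 120 N, or if a joint passes its speed limit or range.

## Working session

There is one attempt and no reset: what is moved stays moved. The work goes in short steps, Python scripts to look and compute and a tool call to move; the robot and the scene stay as the last step left them, time stands still between calls to the robot, and variables do not carry over. Pictures are saved under pics/ and viewed, at most 10 in all, crops included, and the job is handed in when it is done.

Besides the shell and the picture viewer there is one more tool, called as name([rows], argument=value, ...), one row to a line, values as JSON. step_arm: Moves the arm, as the interface text tells. Its arguments: {"type":"object","properties":{"linear":{"type":"array"},"turn":{"type":"array"},"fingers":{"type":"number"},"force":{"type":"number"}},"required":["linear","turn"]}

```bash
ls; mkdir -p pics; python3 - <<'E'
from workcell import env,cams
import cv2,numpy as np
for n in("scene","top"):
    f=cams.grab_frame(n);cv2.imwrite(f"pics/{n}0.png",f["color"]);print(n,f["fx"],f["cx"],f["cy"],np.round(f["extrinsics"],3).tolist())
print(env.state())
E
```

```text
pics
scene 428.46771299924654 315.1486730585091 201.10840614707033 [[-0.763, -0.293, 0.576, 44.253], [-0.646, 0.316, -0.695, 699.429], [0.022, -0.902, -0.43, 482.293], [0.0, 0.0, 0.0, 1.0]]
top 512.1994159588781 326.46790574792885 198.56048180196726 [[-0.069, -0.976, 0.207, 265.603], [-0.998, 0.067, -0.018, 84.366], [0.004, -0.208, -0.978, 1482.063], [0.0, 0.0, 0.0, 1.0]]
{'time_s': 0.1, 'qpos': array([-6.61761642e+01,  1.83478920e+01,  8.96966208e+01,  1.85873728e-03,
        7.20456027e+01, -1.14641075e+00]), 'qvel': array([-0.08106568, -0.04609567, -0.12781988,  0.00256552, -0.11283091,
        0.10030238]), 'effort': array([-1.49016760e-04, -4.13332665e+01, -2.32509989e+01,  7.27995462e-02,
        4.20993275e-02, -6.06923118e-05]), 'ee_pos': array([ 242.57022967, -520.86587507,  224.22415614]), 'ee_rot': array([-1.79909938e+02, -3.56993354e-03,  2.49696694e+01]), 'force': array([-0.26873355, -0.27092767,  1.03935623]), 'torque': array([ 0.01092133,  0.01616706, -0.02470746]), 'gripper_force': 0.0, 'gripper_width': 91.62010320664734}
```

View pics/top0.png

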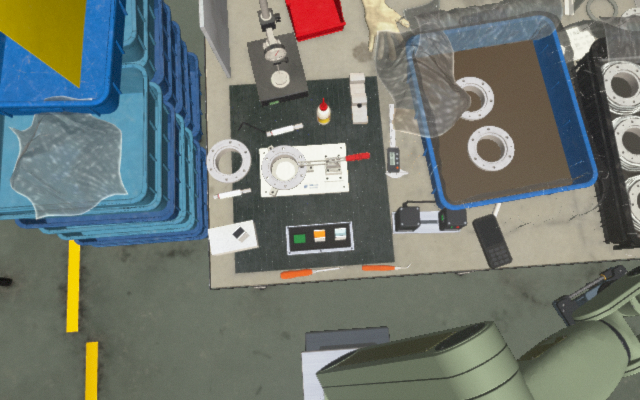

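View pics/scene0.png

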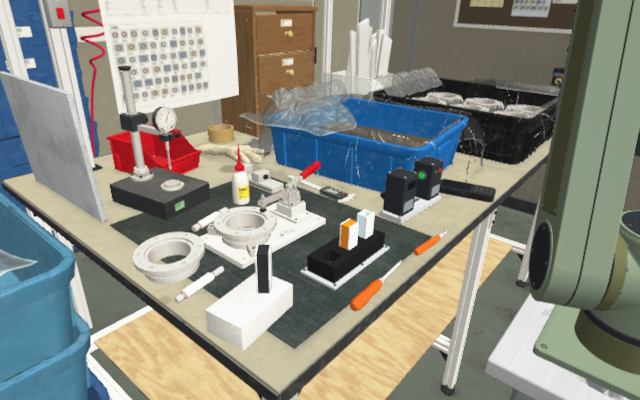

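The top view shows the foam at about (233,237) with the grey block on it. The storage block is at (320,237): felt (300,238), amber (320,236), clear (340,234). The gauge head is at (430,219). I'll enlarge that strip.

```bash
python3 - <<'E'
import cv2
a=cv2.imread("pics/top0.png")[195:275,205:405];b=cv2.imread("pics/top0.png")[195:275,280:480]
cv2.imwrite("pics/t1.png",cv2.resize(cv2.vconcat([a[:,:],b]),None,fx=3.7,fy=3.7,interpolation=cv2.INTER_CUBIC))
E
cat > h.py <<'E'
import numpy as np
from workcell import env,cams
import cv2
from scipy.spatial.transform import Rotation as R
def cast(f,T,uv,z):
    uv=np.atleast_2d(uv).astype(float)
    d=np.c_[(uv[:,0]-f["cx"])/f["fx"],(uv[:,1]-f["cy"])/f["fy"],np.ones(len(uv))]@T[:3,:3].T
    o=T[:3,3]; return o+d*((z-o[2])/d[:,2])[:,None]
def wrist():
    s=env.state(); f=cams.grab_frame("wrist")
    W=np.eye(4);W[:3,:3]=R.from_euler("xyz",s["ee_rot"],degrees=True).as_matrix();W[:3,3]=s["ee_pos"]
    return s,f,W@f["tool_from_camera"]
def plan(s,pos,yaw=None):
    """shift in tool axes (units of 30cm), turn (units of 360) from measured pose"""
    m=R.from_euler("xyz",s["ee_rot"],degrees=True).as_matrix()
    sh=m.T@(np.array(pos)-s["ee_pos"])/300
    t=0 if yaw is None else -((yaw-s["ee_rot"][2]+90)%180-90)/360
    return np.round(sh,4),round(t,4)
E
python3 - <<'E'
from h import *
f=cams.grab_frame("top");T=f["extrinsics"]
for n,p,z in[("felt",(300,238),12),("amber",(320,236),87),("clear",(340,234),87),("foam",(233,237),45),("gauge",(430,219),114)]:print(n,cast(f,T,p,z).round())
print(f["fx"]/1480)
s,g,W=wrist();print(np.round(g["tool_from_camera"],3).tolist(),g["fx"],g["cx"],g["cy"])
E
```

```text
felt [[466. 141.  12.]]
amber [[457.  83.  87.]]
clear [[459.  28.  87.]]
foam [[477. 328.  45.]]
gauge [[ 479. -217.  114.]]
0.34608068645870144
[[-0.0, -0.964, -0.265, 73.829], [1.0, -0.0, 0.001, -0.513], [-0.001, -0.265, 0.964, -159.83], [0.0, 0.0, 0.0, 1.0]] 299.4845289250788 316.17356639365283 202.25333775843555
```

View pics/t1.png

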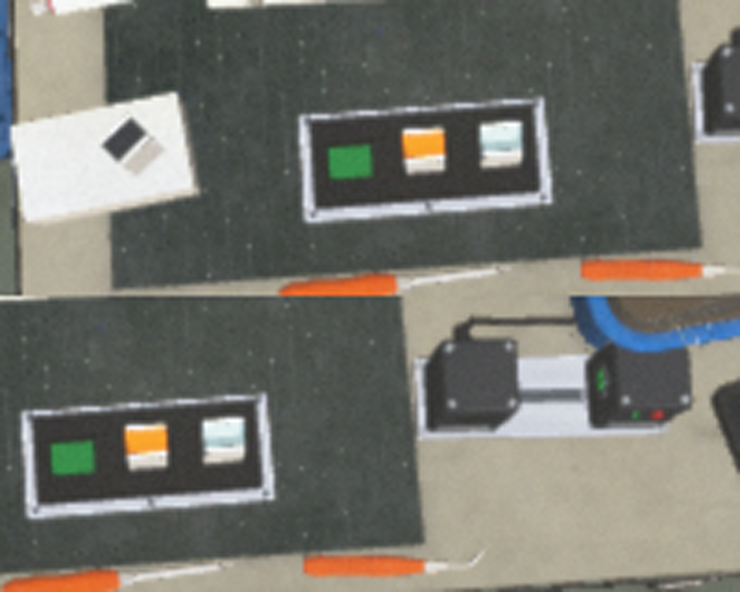

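The top view has the grey block's top at about (239,233) px, turned roughly 40°, with a frosted face toward lower right. I'll move over the gauge head on the way and look at it.

step_arm([
  [0.995,-0.423,-0.25],
  [0.995,-0.423,-0.25],
  [0.995,-0.423,-0.25],
  [0.995,-0.423,-0.25],
  [0.995,-0.423,-0.25],
  [0.995,-0.423,-0.25],
  [0.995,-0.423,-0.25],
  [0.995,-0.423,-0.25],
  [0.995,-0.423,-0.25],
], turn=[0.069,0.069,0.069,0.069,0.069,0.069,0.069,0.069,0.069], fingers=-1)

```text
time_s: 1.32
ee_pos: [458.8, -281.1, 299.5]
ee_rot: [-180.0, 0.1, 0.0]
force: [0.4, 0.0, 0.2]
gripper_width: 91.3
gripper_force: 0.0
```

```bash
python3 - <<'E'
from h import *
import pickle
s,f,T=wrist();pickle.dump((s,f,T),open("w1.pkl","wb"));cv2.imwrite("pics/w1.png",f["color"]);print(s["time_s"],s["ee_pos"],s["ee_rot"])
print(plan(s,[490,0,300],0),plan(s,[490,190,300],0))
E
```

```text
1.325 [ 458.81191174 -281.0898669   299.5308236 ] [-1.79993016e+02  5.72490748e-02  3.13885769e-02]
(array([ 0.1045, -0.9369, -0.0016]), np.float64(0.0001)) (array([ 1.0480e-01, -1.5702e+00, -1.5000e-03]), np.float64(0.0001))
```

View pics/w1.png

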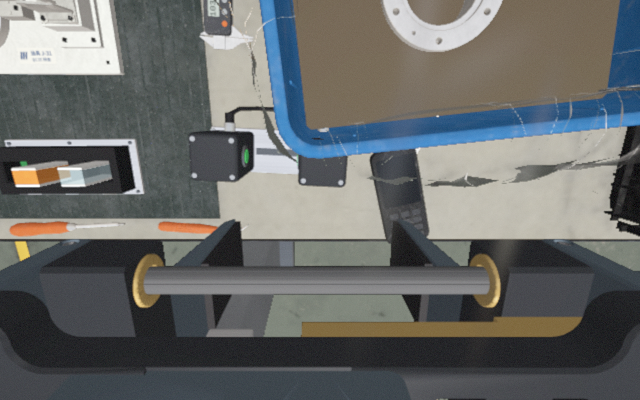

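The wrist view shows the left housing top with corners at about (190,133), (242,134), (242,180) and (192,180). The right housing is at (300–347, 150–187), with the crate rim just behind it. Next, the storage and foam.

step_arm([
  [0.1,-0.94,0],
  [0.1,-0.94,0],
  [0.1,-0.94,0],
  [0.1,-0.94,0],
  [0.1,-0.94,0],
], turn=[0,0,0,0,0])

```text
time_s: 2.0
ee_pos: [488.8, 3.7, 299.9]
ee_rot: [-180.0, -0.0, 0.2]
force: [-0.2, 0.3, -0.6]
gripper_width: 91.0
gripper_force: 0.0
```

step_arm([
  [0,-0.65,0],
  [0,-0.65,0],
  [0,-0.65,0],
  [0,-0.65,0],
  [0,-0.65,0],
  [0,-0.65,0],
], turn=[0,0,0,0,0,0])

```text
time_s: 2.75
ee_pos: [488.9, 195.2, 300.0]
ee_rot: [180.0, 0.0, 0.0]
force: [0.2, -0.4, 0.6]
gripper_width: 91.0
gripper_force: 0.0
```

```bash
python3 - <<'E'
from h import *
import pickle
s,f,T=wrist();pickle.dump((s,f,T),open("w2.pkl","wb"));cv2.imwrite("pics/w2.png",f["color"]);print(s["time_s"],s["ee_pos"],s["ee_rot"])
s1,f1,T1=pickle.load(open("w1.pkl","rb"))
print(cast(f1,T1,[(190,133),(242,134),(242,180),(192,180),(300,187),(347,187)],114).round(1).tolist())
ft=cams.grab_frame("top")
for z in(100,130,160,190):print(z,cast(f1,T1,(310,155),z).round(),cast(ft,ft["extrinsics"],(444,208),z).round())
# grey top mask on white foam etc.
h=cv2.cvtColor(f["color"],cv2.COLOR_BGR2HSV)
print(f["color"].shape)
E
```

```text
2.75 [488.85919967 195.16492088 299.96027185] [1.79959379e+02 1.63630116e-03 3.37000029e-03]
[[518.2, -139.7, 114.0], [517.1, -198.0, 114.0], [464.6, -194.6, 114.0], [464.5, -136.1, 114.0], [456.2, -262.4, 114.0], [456.2, -317.8, 114.0]]
100 [[ 492. -274.  100.]] [[ 509. -262.  100.]]
130 [[ 495. -275.  130.]] [[ 504. -255.  130.]]
160 [[ 499. -275.  160.]] [[ 499. -247.  160.]]
190 [[ 502. -276.  190.]] [[ 494. -240.  190.]]
(400, 640, 3)
```

View pics/w2.png

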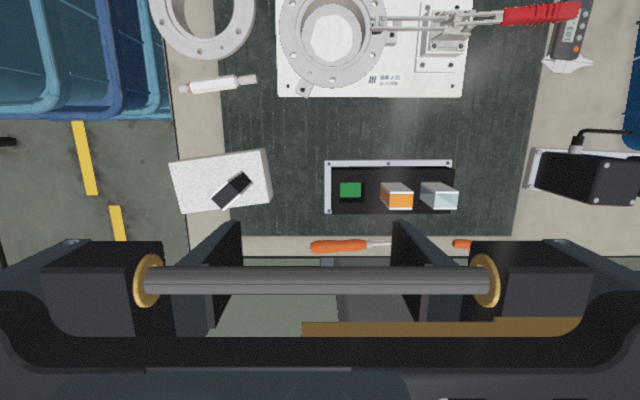

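The foam is around (222,180) px, with the grey block on it at (232,190). The felt is at (350,190), amber at (397,197) and clear at (438,195). I'll look at the grey block from close above.

```bash
python3 - <<'E'
from h import *
import pickle
ft=cams.grab_frame("top");print(cast(ft,ft["extrinsics"],(239,233),120))
s,f,T=pickle.load(open("w2.pkl","rb"))
print(cast(f,T,(236,190),120))
hsv=cv2.cvtColor(f["color"],cv2.COLOR_BGR2HSV)
m=cv2.inRange(hsv,(50,120,60),(75,255,255))
c=max(cv2.findContours(m,0,1)[0],key=cv2.contourArea);r=cv2.minAreaRect(c);print(r,cast(f,T,cv2.boxPoints(r),12).round(1).tolist(),cast(f,T,r[0],12))
m=cv2.inRange(hsv,(8,150,120),(22,255,255))
# storage plate corners from image, at z=6
print(cast(f,T,[(325,160),(453,161),(325,213)],6).round(1).tolist())
print(plan(s,[505,318,270],0))
E
```

```text
[[475.6161508 299.1084582 120.       ]]
[[484.11516277 287.84368839 120.        ]]
((350.5, 189.5), (15.0, 21.0), 90.0) [[471.6, 158.1, 12.0], [471.6, 126.1, 12.0], [448.0, 125.2, 12.0], [448.0, 157.6, 12.0]] [[459.87090256 141.72841108  12.        ]]
[[504.3, 181.0, 6.0], [502.7, -13.1, 6.0], [420.3, 180.3, 6.0]]
(array([ 0.0538, -0.4095,  0.0996]), np.float64(0.0))
```

step_arm([
  [0,-0.35,0.1],
  [0,-0.35,0.1],
  [0,-0.35,0.1],
  [0,-0.35,0.1],
  [0,-0.35,0.1],
], turn=[0,0,0,0,0])

```text
time_s: 3.52
ee_pos: [488.8, 300.6, 270.7]
ee_rot: [-180.0, -0.1, 0.0]
force: [-0.6, -0.0, 0.6]
gripper_width: 91.4
gripper_force: 0.0
```

```bash
python3 - <<'E'
from h import *
import pickle
s,f,T=wrist();pickle.dump((s,f,T),open("w3.pkl","wb"));print(s["time_s"],s["ee_pos"],s["ee_rot"])
cv2.imwrite("pics/w3.png",cv2.resize(f["color"][140:260,220:480],None,fx=3,fy=3))
E
```

```text
3.525 [488.84848486 300.62387326 270.65299026] [-1.79990503e+02 -6.13892431e-02  3.39045445e-02]
```

View pics/w3.png

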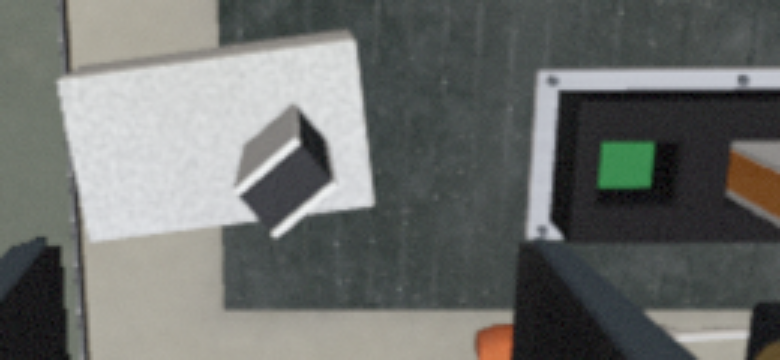

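The crop shows the grey top with white frosted strips along the edges (237,187)-(298,138) and (275,237)-(333,182). So the frosted normal runs from upper-left to lower-right.

```bash
python3 - <<'E'
from h import *
import pickle
s,f,T=pickle.load(open("w3.pkl","rb"))
P=cast(f,T,np.array([(237,187),(298,138),(333,182),(275,237)])/3+[220,140],120);print(P.round(1).tolist())
c=P.mean(0);e=P[1]-P[0]+P[2]-P[3];a=np.degrees(np.arctan2(e[1],e[0]));print(c,np.linalg.norm(e)/2,np.linalg.norm(P[3]-P[0]+P[2]-P[1])/2,a)
yaw=(a)%180;print("yaw",yaw)   # tool x along the frosted faces
for z in(150,97):print(plan(s,[c[0],c[1],z],yaw))
h=cv2.cvtColor(f["color"],cv2.COLOR_BGR2HSV);m=cv2.inRange(h,(50,120,60),(75,255,255))
k=max(cv2.findContours(m,0,1)[0],key=cv2.contourArea);r=cv2.minAreaRect(k);print(r,cast(f,T,cv2.boxPoints(r),12).round(1).tolist())
E
```

```text
[[477.4, 318.8, 120.0], [495.3, 297.0, 120.0], [479.2, 284.4, 120.0], [458.5, 305.2, 120.0]]
[477.62033576 301.31918385 120.        ] 28.77244998299092 21.816617121507125 -47.79415430938144
yaw 132.20584569061856
(array([-0.0379, -0.0023,  0.4021]), np.float64(0.1329))
(array([-0.038 , -0.0022,  0.5788]), np.float64(0.1329))
((428.0, 194.5), (15.0, 18.0), 90.0) [[470.6, 153.1, 12.0], [470.6, 127.3, 12.0], [448.4, 124.9, 12.0], [448.4, 151.1, 12.0]]
```

step_arm([
  [-0.038,-0.002,0.3],
  [-0.038,-0.002,0.3],
  [-0.038,-0.002,0.3],
  [-0.038,-0.002,0.3],
  [-0.038,-0.002,0.3],
  [-0.038,-0.002,0.3],
  [-0.038,-0.002,0.3],
  [-0.038,-0.002,0.3],
  [-0.038,-0.002,0.3],
  [-0.038,-0.002,0.3],
  [-0.038,-0.002,0.3],
  [-0.038,-0.002,0.3],
  [-0.038,-0.002,0.3],
  [-0.038,-0.002,0.3],
  [-0.038,-0.002,0.3],
], turn=[-0.367,-0.367,-0.367,-0.367,-0.367,-0.367,-0.367,-0.367,-0.367,-0.367,-0.367,-0.367,-0.367,-0.367,-0.367])

```text
time_s: 5.45
ee_pos: [477.3, 302.0, 180.2]
ee_rot: [180.0, 0.0, 132.2]
force: [0.3, -0.1, -0.0]
gripper_width: 91.4
gripper_force: 0.0
```

```bash
python3 - <<'E'
from h import *
import pickle
s,f,T=wrist();pickle.dump((s,f,T),open("w4.pkl","wb"));print(s["time_s"],s["ee_pos"],s["ee_rot"],s["qpos"])
cv2.imwrite("pics/w4.png",f["color"][100:380,160:480])
print(plan(s,[477.6,301.3,97],132.2))
E
```

```text
5.45 [477.25774547 302.00509689 180.22838011] [1.79973266e+02 1.23505485e-02 1.32161890e+02] [ 3.11626356e+01  1.92045528e+01  9.50500895e+01 -7.70465909e-03
  6.57167588e+01 -1.09960906e+01]
(array([-0.0024, -0.0009,  0.2774]), np.float64(-0.0001))
```

View pics/w4.png

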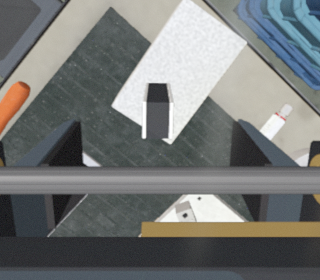

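The block is square to the fingers, at crop cols 141–174 (centre near 317 px) with its top's near edge at crop row 138. I'll check the position along the frosted faces.

```bash
python3 - <<'E'
from h import *
import pickle
s,f,T=pickle.load(open("w4.pkl","rb"))
m=R.from_euler("xyz",s["ee_rot"],degrees=True).as_matrix()
print(((cast(f,T,[(301,239),(334,239),(302,202),(333,202)],120)-s["ee_pos"])@m).round(1))
g=cv2.cvtColor(f["color"],6)
print(g[180:250,317].tolist());print(g[180:250,303].tolist());print(g[225,295:340].tolist())
E
```

```text
[[-15.4 -12.8  60.2]
 [-15.4  13.2  60.2]
 [ 14.9 -11.6  60.2]
 [ 14.9  12.   60.2]]
[230, 234, 226, 104, 47, 52, 50, 53, 57, 56, 53, 53, 56, 51, 46, 52, 48, 55, 54, 51, 52, 55, 66, 88, 87, 84, 87, 85, 88, 90, 87, 90, 89, 86, 89, 83, 88, 85, 86, 90, 88, 90, 87, 88, 88, 84, 83, 90, 86, 89, 88, 85, 91, 85, 89, 85, 82, 83, 81, 81, 77, 68, 76, 70, 74, 78, 83, 84, 81, 86]
[234, 235, 231, 230, 229, 232, 237, 235, 233, 233, 230, 230, 236, 233, 228, 228, 220, 215, 220, 215, 213, 230, 255, 255, 255, 255, 255, 255, 255, 255, 255, 255, 255, 255, 255, 255, 255, 255, 255, 255, 255, 255, 255, 255, 255, 255, 255, 255, 255, 255, 255, 255, 255, 255, 255, 255, 255, 250, 192, 97, 81, 90, 93, 93, 91, 88, 94, 91, 82, 85]
[83, 83, 82, 89, 108, 158, 198, 229, 255, 255, 240, 140, 86, 89, 87, 85, 86, 86, 83, 90, 88, 90, 84, 89, 83, 90, 84, 89, 89, 85, 88, 87, 84, 120, 211, 255, 255, 242, 212, 228, 237, 240, 243, 242, 241]
```

step_arm([
  [0,0,0.12],
  [0,0,0.2],
  [0,0,0.26],
  [0,0,0.277],
  [0,0,0.277],
], turn=[0,0,0,0,0])

```text
time_s: 6.12
ee_pos: [477.2, 302.5, 97.0]
ee_rot: [180.0, 0.0, 132.2]
force: [-0.3, -0.6, 1.5]
gripper_width: 91.6
gripper_force: 0.0
```

step_arm([
  [0,0,0],
  [0,0,0],
  [0,0,0],
  [0,0,0],
  [0,0,0],
  [0,0,0],
  [0,0,0],
  [0,0,0],
], turn=[0,0,0,0,0,0,0,0], fingers=1, force=20)

```text
time_s: 7.12
ee_pos: [477.1, 302.5, 96.8]
ee_rot: [180.0, 0.0, 132.2]
force: [1.0, 0.6, 0.8]
gripper_width: 23.9
gripper_force: 20.0
```

step_arm([
  [0,0,-0.1],
  [0,0,-0.2],
  [-0.03,-0.03,-0.243],
  [-0.12,-0.13,-0.243],
  [-0.2,-0.23,-0.243],
  [-0.28,-0.32,-0.243],
  [-0.34,-0.38,-0.243],
  [-0.359,-0.398,-0.243],
  [-0.359,-0.398,-0.243],
  [-0.359,-0.398,-0.243],
], turn=[0,0,0,0.03,0.06,0.09,0.117,0.117,0.117,0.117])

```text
time_s: 8.38
ee_pos: [461.2, 143.0, 169.6]
ee_rot: [-180.0, -0.0, 90.2]
force: [0.1, -0.2, -1.4]
gripper_width: 24.4
gripper_force: 20.0
```

```bash
python3 - <<'E'
from h import *
import pickle
s,f,T=wrist();pickle.dump((s,f,T),open("w5.pkl","wb"));print(s["time_s"],s["ee_pos"],s["ee_rot"],s["gripper_width"],s["force"])
cv2.imwrite("pics/w5.png",cv2.resize(f["color"][110:290,200:440],None,fx=3,fy=3))
E
```

```text
8.375 [461.16073818 143.03343493 169.56445402] [-1.79992465e+02 -1.11865276e-02  9.02355481e+01] 24.364267819480773 [ 0.10006244 -0.24599932 -1.41187959]
```

View pics/w5.png

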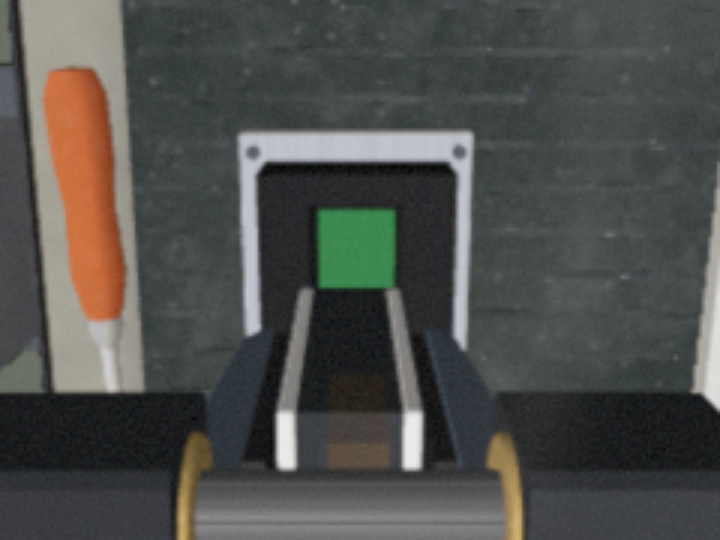

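The view shows the held block's +y bottom edge at crop row 288, cols 300–402. The felt is at cols 317–396, and the slot's +y lip at row 208.

```bash
python3 - <<'E'
from h import *
import pickle
s,f,T=pickle.load(open("w5.pkl","rb"))
q=lambda u,v,z:cast(f,T,np.array([u,v])/3+[199.7+.3,110],z)[0].round(1)
for n,a in dict(blkL=(300,288,117.7),blkR=(402,288,117.7),lip=(356,208,40),feltL=(317,250,12),feltR=(396,250,12),plTL=(238,132,6),plTR=(473,132,6),plBL=(246,330,6),plBR=(466,330,6),scrL=(253,152,6)).items():print(n,q(*a))
E
```

```text
blkL [448.3 156.4 117.7]
blkR [473.3 156.5 117.7]
lip [462.5 161.3  40. ]
feltL [448.7 140.3  12. ]
feltR [477.4 140.4  12. ]
plTL [420.5 182.1   6. ]
plTR [504.5 182.4   6. ]
plBL [421.4 107.4   6. ]
plBR [504.9 107.8   6. ]
scrL [425.7 175.    6. ]
```

step_arm([
  [0.008,0.0075,0.06],
  [0.008,0.0075,0.14],
  [0.008,0.0075,0.2],
  [0.008,0.0075,0.232],
  [0.008,0.0075,0.232],
  [0.008,0.0075,0.232],
], turn=[0,0,0,0,0,0])

```text
time_s: 9.18
ee_pos: [463.9, 145.1, 100.7]
ee_rot: [179.9, -0.0, 90.2]
force: [-0.6, 0.0, -1.5]
gripper_width: 23.7
gripper_force: 20.0
```

```bash
python3 - <<'E'
from h import *
import pickle
s,f,T=wrist();pickle.dump((s,f,T),open("w6.pkl","wb"));print(s["time_s"],s["ee_pos"],s["ee_rot"],s["gripper_width"],s["force"])
cv2.imwrite("pics/w6.png",cv2.resize(f["color"][130:270,230:410],None,fx=4,fy=4))
E
```

```text
9.175 [463.89505475 145.14119209 100.74602097] [ 1.79923452e+02 -1.85922184e-02  9.01522820e+01] 23.73125113915778 [-0.59444276  0.03311594 -1.54662644]
```

View pics/w6.png

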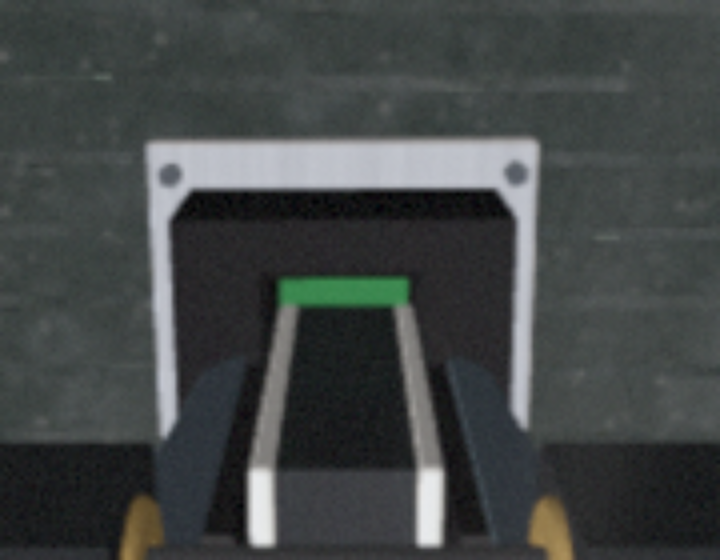

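The block's bottom edge is at row 306, cols 277–415. The felt is at cols 279–410, the lip at row 278, and the storage top spans cols 172–516.

```bash
python3 - <<'E'
from h import *
import pickle
s,f,T=pickle.load(open("w6.pkl","rb"))
q=lambda u,v,z:cast(f,T,np.array([u,v])/4+[229.6,129.6],z)[0].round(1)
for n,a in dict(blkL=(277,306,48.7),blkR=(415,306,48.7),lip=(346,278,40),feltL=(279,292,12),feltR=(410,292,12),topTL=(172,218,40),topTR=(516,218,40),plTL=(146,141,6),plTR=(540,141,6)).items():print(n,q(*a))
E
```

```text
blkL [450.3 158.4  48.7]
blkR [475.7 158.5  48.7]
lip [463.  161.5  40. ]
feltL [448.6 150.9  12. ]
feltR [476.8 151.   12. ]
topTL [430.2 173.1  40. ]
topTR [494.9 173.2  40. ]
plTL [420.3 182.6   6. ]
plTR [504.3 182.8   6. ]
```

step_arm([
  [0.003,-0.001,0.0],
  [0.003,-0.001,0.015],
  [0.003,-0.001,0.035],
  [0.003,-0.001,0.055],
  [0.003,-0.001,0.075],
  [0.003,-0.001,0.095],
  [0.003,-0.001,0.11],
  [0.003,-0.001,0.115],
  [0.003,-0.001,0.115],
], turn=[0,0,0,0,0,0,0,0,0])

```text
time_s: 10.35
ee_pos: [463.1, 145.7, 65.6]
ee_rot: [180.0, 0.0, 90.1]
force: [-0.3, 0.5, -1.2]
gripper_width: 23.9
gripper_force: 20.0
```

step_arm([
  [0,0,0.002],
  [0,0,0.004],
  [0,0,0.005],
  [0,0,0.005],
], turn=[0,0,0,0])

```text
time_s: 10.85
ee_pos: [463.0, 145.7, 64.2]
ee_rot: [180.0, 0.0, 90.1]
force: [0.2, -0.2, -1.8]
gripper_width: 24.1
gripper_force: 20.0
```

step_arm([
  [0,0,0.001],
  [0,0,0.002],
  [0,0,0.002],
], turn=[0,0,0])

```text
time_s: 11.22
ee_pos: [463.1, 145.7, 63.8]
ee_rot: [180.0, 0.0, 90.1]
force: [0.5, 0.5, 1.8]
gripper_width: 23.9
gripper_force: 20.0
```

step_arm([
  [0,0,0],
  [0,0,0],
  [0,0,0],
  [0,0,0],
  [0,0,-0.03],
  [0,0,-0.15],
  [-0.02,0,-0.3],
  [-0.15,0,-0.35],
  [-0.3,0,-0.35],
  [-0.387,0,-0.35],
  [-0.387,0,-0.35],
  [-0.387,0,-0.35],
  [-0.387,0,-0.35],
], turn=[0,0,0,0,0,0,0,0,0,0,0,0,0], fingers=-0.3)

```text
time_s: 12.85
ee_pos: [463.3, 30.5, 168.6]
ee_rot: [-180.0, -0.0, 90.2]
force: [0.0, -0.2, 0.8]
gripper_width: 59.2
gripper_force: 0.0
```

```bash
python3 - <<'E'
from h import *
import pickle
s,f,T=wrist();pickle.dump((s,f,T),open("w7.pkl","wb"));print(s["time_s"],s["ee_pos"],s["ee_rot"],s["gripper_width"],s["force"])
cv2.imwrite("pics/w7.png",cv2.resize(f["color"][100:300,210:430],None,fx=3,fy=3))
E
```

```text
12.85 [463.28909368  30.49779773 168.58579836] [-1.79998222e+02 -9.99507928e-03  9.01996711e+01] 59.24990152723562 [ 0.00216745 -0.18570244  0.828901  ]
```

View pics/w7.png

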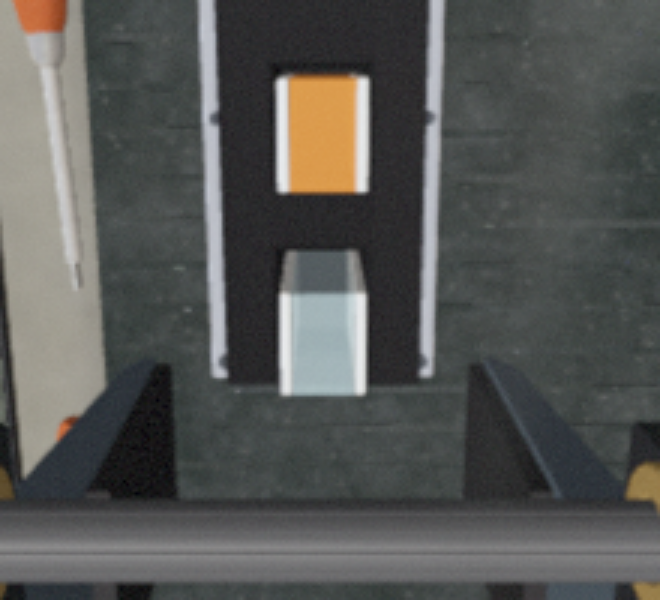

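The clear block's top spans crop cols 279–367 and rows 291–395, square to the fingers. Amber is undisturbed at (322,133).

```bash
python3 - <<'E'
from h import *
import pickle
s,f,T=pickle.load(open("w7.pkl","rb"))
P=cast(f,T,np.array([(279,291),(367,291),(279,395),(367,395)])/3+[210,100],87);print(P.round(1).tolist(),P.mean(0))
c=P.mean(0);print(plan(s,[c[0],c[1],66],90.2))
# gauge head: left housing etc. measured in w1
s1,f1,T1=pickle.load(open("w1.pkl","rb"))
g=cv2.cvtColor(f1["color"],6);hsv=cv2.cvtColor(f1["color"],cv2.COLOR_BGR2HSV)
# grey seated check from the top view: dark block in slot 1 between frosted strips
ft=cams.grab_frame("top");cv2.imwrite("pics/top2.png",ft["color"])
gt=cv2.cvtColor(ft["color"],6)
print(gt[226:248,290:350].tolist()[::2])
E
```

```text
[[451.3, 43.1, 87.0], [475.8, 43.2, 87.0], [451.1, 12.3, 87.0], [476.3, 12.4, 87.0]] [463.62526221  27.76710977  87.        ]
(array([-0.0092,  0.0011,  0.342 ]), np.float64(-0.0))
[[201, 199, 202, 197, 161, 153, 154, 128, 125, 133, 129, 109, 120, 111, 109, 104, 108, 92, 88, 83, 76, 75, 76, 76, 70, 68, 66, 67, 61, 81, 121, 123, 122, 87, 88, 123, 126, 127, 105, 81, 61, 71, 98, 131, 134, 126, 115, 114, 115, 117, 117, 119, 120, 122, 124, 122, 121, 119, 120, 123], [58, 60, 58, 59, 58, 57, 57, 59, 55, 58, 62, 57, 58, 57, 59, 58, 58, 59, 56, 57, 57, 55, 58, 55, 60, 63, 60, 58, 61, 75, 120, 126, 122, 88, 78, 123, 126, 126, 112, 115, 96, 62, 55, 60, 77, 107, 134, 150, 141, 131, 130, 123, 124, 123, 125, 126, 130, 140, 141, 148], [56, 57, 54, 56, 56, 56, 58, 63, 69, 76, 80, 94, 89, 65, 54, 56, 58, 58, 63, 57, 59, 57, 57, 95, 205, 239, 241, 240, 236, 190, 129, 126, 124, 103, 74, 123, 127, 125, 118, 116, 118, 119, 112, 87, 61, 56, 57, 64, 75, 88, 97, 108, 102, 99, 102, 107, 106, 85, 74, 66], [56, 77, 161, 235, 235, 212, 205, 202, 168, 164, 164, 154, 139, 80, 58, 55, 56, 56, 54, 63, 58, 58, 58, 9
[... 1325 characters left out ...]
167, 160, 132, 81, 60, 58, 56, 57, 57, 60, 61, 57, 56, 88, 83, 72, 73, 77, 76, 95, 122, 125, 118, 75, 91, 122, 124, 121, 83, 68, 74, 91, 94, 86, 85, 86, 84, 81, 82, 81, 82, 82, 78, 78, 75, 77, 74, 73], [70, 55, 57, 54, 64, 64, 64, 65, 64, 60, 59, 57, 58, 56, 57, 55, 56, 59, 55, 58, 56, 57, 59, 57, 57, 53, 55, 56, 57, 54, 55, 77, 121, 125, 121, 88, 88, 122, 123, 121, 88, 72, 71, 67, 72, 68, 73, 73, 72, 77, 73, 70, 72, 70, 71, 72, 72, 75, 73, 73], [73, 59, 56, 60, 56, 57, 56, 54, 58, 59, 57, 54, 57, 55, 58, 58, 60, 57, 58, 57, 56, 58, 59, 57, 58, 58, 55, 59, 56, 57, 56, 74, 120, 126, 123, 98, 73, 123, 127, 124, 132, 163, 118, 73, 68, 71, 73, 76, 73, 74, 69, 71, 70, 74, 71, 71, 71, 70, 72, 71]]
```

Grey is seated: its strips line up with amber's. Now grasping clear.

step_arm([
  [-0.009,0.001,0.05],
  [-0.009,0.001,0.15],
  [-0.009,0.001,0.25],
  [-0.009,0.001,0.31],
  [-0.009,0.001,0.335],
  [-0.009,0.001,0.335],
  [-0.009,0.001,0.335],
], turn=[0,0,0,0,0,0,0])

```text
time_s: 13.82
ee_pos: [464.3, 27.1, 68.8]
ee_rot: [179.9, 0.0, 90.1]
force: [-0.8, 0.5, 0.7]
gripper_width: 59.3
gripper_force: 0.0
```

step_arm([
  [0,0,0],
  [0,0,0],
  [0,0,0],
  [0,0,0],
  [0,0,0],
  [0,0,0],
], turn=[0,0,0,0,0,0], fingers=1, force=20)

```text
time_s: 14.58
ee_pos: [463.7, 26.9, 68.1]
ee_rot: [180.0, 0.0, 90.1]
force: [0.5, 0.3, 1.0]
gripper_width: 24.0
gripper_force: 20.0
```

step_arm([
  [0,0,-0.02],
  [0,0,-0.06],
  [0,0,-0.12],
  [0,0,-0.22],
  [0,0,-0.34],
  [0,0,-0.46],
  [-0.02,0,-0.56],
  [-0.09,0.01,-0.607],
  [-0.19,0.02,-0.607],
  [-0.31,0.03,-0.607],
  [-0.43,0.04,-0.607],
  [-0.55,0.06,-0.607],
  [-0.67,0.07,-0.607],
  [-0.76,0.08,-0.607],
  [-0.8,0.08,-0.607],
  [-0.8,0.08,-0.607],
  [-0.8,0.08,-0.607],
], turn=[0,0,0,0,0,0,0,0,0,0,0.003,0.006,0.008,0.008,0.008,0.008,0.008])

```text
time_s: 16.7
ee_pos: [488.0, -212.0, 250.3]
ee_rot: [-180.0, -0.0, 87.3]
force: [0.1, 0.5, -1.2]
gripper_width: 23.8
gripper_force: 20.0
```

```bash
python3 - <<'E'
from h import *
import pickle
s,f,T=wrist();pickle.dump((s,f,T),open("w8.pkl","wb"));print(s["time_s"],s["ee_pos"],s["ee_rot"],s["gripper_width"],s["force"])
cv2.imwrite("pics/w8.png",f["color"])
g=cv2.cvtColor(f["color"],6);hsv=cv2.cvtColor(f["color"],cv2.COLOR_BGR2HSV)
m=((g<75)).astype(np.uint8)*255
n,l,st,c=cv2.connectedComponentsWithStats(m[:290])
for i in range(1,n):
    if st[i,4]>300:print(st[i],c[i].round())
# where the expected housing-top corners project
def proj(p):
    q=np.linalg.inv(T)@np.r_[p,1];return (f["fx"]*q[0]/q[2]+f["cx"],f["fy"]*q[1]/q[2]+f["cy"])
for dx in(-28,28):
    for dy in(35,92,-35,-92):print(dx,dy,np.round(proj([488+dx+.05*dy,-229+dy-.05*dx,114])))
E
```

```text
16.7 [ 487.95259179 -212.03919441  250.30882749] [-1.79995831e+02 -3.27741815e-02  8.72879455e+01] 23.801919647840737 [ 0.11087991  0.50861407 -1.24727368]
[    0     0   492   290 11998] [244. 251.]
[528 182  42  22 610] [548. 192.]
[ 394  195  112   28 1448] [442. 208.]
[556 242  84  45 780] [605. 263.]
-28 35 [290. 178.]
-28 92 [289. 119.]
-28 -35 [291. 243.]
-28 -92 [292. 290.]
28 35 [346. 178.]
28 92 [348. 119.]
28 -35 [344. 243.]
28 -92 [343. 291.]
```

```bash
python3 - <<'E'
from h import *
import pickle
s,f,T=pickle.load(open("w8.pkl","rb"))
g=cv2.GaussianBlur(cv2.cvtColor(f["color"],6),(3,3),0)
for r in(125,140,155,170):print("r",r,g[r,276:364].tolist())
for c in(298,318,338):print("c",c,g[105:220,c].tolist())
for c in(280,286,292,342,348):print("c",c,g[215:275,c].tolist())
E
```

```text
r 125 [186, 186, 186, 185, 185, 184, 183, 183, 185, 186, 187, 183, 164, 123, 86, 77, 92, 120, 148, 164, 165, 149, 118, 91, 83, 84, 84, 85, 85, 84, 84, 83, 83, 84, 84, 83, 83, 82, 82, 82, 82, 81, 82, 83, 82, 82, 83, 83, 83, 84, 84, 83, 83, 82, 83, 84, 83, 82, 81, 83, 95, 121, 150, 168, 167, 149, 114, 79, 61, 79, 131, 176, 189, 188, 186, 186, 187, 187, 187, 187, 187, 188, 188, 189, 190, 190, 189, 188]
r 140 [187, 187, 187, 187, 187, 186, 185, 185, 185, 184, 184, 182, 170, 134, 93, 78, 81, 83, 82, 81, 81, 81, 82, 81, 81, 82, 82, 82, 83, 84, 83, 83, 83, 83, 83, 84, 84, 84, 84, 83, 83, 83, 84, 84, 84, 84, 83, 83, 83, 83, 83, 83, 84, 84, 82, 81, 81, 82, 83, 83, 83, 83, 83, 82, 82, 81, 75, 67, 69, 102, 153, 186, 191, 173, 127, 77, 54, 53, 53, 53, 54, 54, 54, 61, 90, 138, 175, 187]
r 155 [189, 189, 189, 189, 189, 190, 190, 190, 190, 190, 191, 191, 186, 154, 105, 81, 80, 80, 79, 80, 80, 80, 79, 79, 80, 82, 81, 80, 81, 81, 81, 82, 83, 82, 81, 81, 82, 82, 82, 82, 81, 81, 81, 82, 82, 81, 82, 83, 83, 83, 83, 83, 83, 81, 81, 82, 82, 82, 82, 82, 82, 82, 82, 82, 81, 79, 73, 65, 75, 116, 161, 183, 18
[... 2661 characters left out ...]
, 34, 37, 40, 46, 54, 58, 65, 82, 109, 131, 133, 128, 127, 127, 127, 126, 125, 124, 123, 119, 114, 109, 104, 102, 101, 102, 102, 101, 101, 101, 101, 99, 96, 89, 76, 67, 67, 74, 86, 96, 97, 98, 101]
c 342 [166, 161, 162, 157, 135, 111, 91, 74, 66, 63, 57, 50, 45, 41, 38, 38, 36, 33, 31, 31, 31, 31, 30, 29, 31, 32, 32, 31, 32, 33, 33, 33, 34, 35, 35, 35, 36, 38, 40, 42, 42, 43, 43, 42, 43, 44, 45, 46, 45, 43, 46, 52, 61, 68, 76, 87, 95, 95, 98, 103]
c 348 [103, 81, 72, 72, 75, 76, 73, 68, 65, 66, 67, 66, 65, 65, 65, 65, 66, 67, 66, 66, 67, 67, 69, 69, 71, 73, 74, 75, 76, 74, 69, 66, 64, 59, 53, 48, 43, 39, 37, 36, 35, 33, 33, 34, 35, 35, 35, 38, 51, 67, 74, 70, 67, 70, 77, 88, 96, 96, 97, 103]
```

```bash
python3 - <<'E'
from h import *
import pickle
s,f,T=pickle.load(open("w8.pkl","rb"))
m=R.from_euler("xyz",s["ee_rot"],degrees=True).as_matrix()
P=cast(f,T,[(289.5,147),(345.5,147),(317.5,174),(317.5,116)],114)
print(((P-s["ee_pos"])@m).round(1).tolist())
a=np.radians(-2.7);X=np.array([np.cos(a),np.sin(a)]);Y=np.array([-np.sin(a),np.cos(a)])
px=(P[0]+P[1])[:2]/2;py=P[2][:2]
O=X*(px@X)+Y*(py@Y-35);print("head centre",O,"via outer",X*(px@X)+Y*(P[3][:2]@Y-92))
g=cv2.cvtColor(f["color"],6)
for r in(215,225,235,245):print(r,g[r,270:365].tolist())
s1,f1,T1=pickle.load(open("w1.pkl","rb"));g1=cv2.cvtColor(f1["color"],6)
print("w1 r170",g1[170,235:305].tolist());print("w1 r180",g1[180,290:355].tolist())
for c in(205,225,310,335):print(c,g1[168:195,c].tolist())
E
```

```text
[[48.9, -27.0, 136.3], [48.9, 27.7, 136.3], [22.3, 0.4, 136.3], [78.0, 0.3, 136.4]]
head centre [ 487.69648467 -224.70198174] via outer [ 487.63641194 -225.97582089]
215 [191, 192, 192, 189, 191, 188, 189, 189, 188, 188, 187, 186, 187, 188, 188, 186, 188, 187, 186, 184, 186, 186, 184, 183, 197, 219, 218, 205, 174, 154, 151, 150, 146, 141, 129, 113, 105, 107, 107, 104, 106, 107, 106, 104, 104, 107, 104, 105, 106, 102, 105, 107, 105, 105, 106, 103, 107, 108, 134, 167, 176, 176, 153, 150, 138, 99, 120, 190, 220, 203, 170, 171, 166, 161, 173, 177, 171, 145, 91, 70, 71, 74, 68, 66, 69, 65, 65, 67, 64, 64, 67, 62, 67, 61, 67]
225 [191, 190, 188, 188, 187, 188, 189, 190, 178, 147, 83, 60, 65, 65, 66, 65, 68, 66, 70, 66, 48, 36, 32, 28, 36, 78, 134, 153, 150, 150, 149, 141, 143, 142, 136, 112, 107, 104, 112, 115, 117, 121, 125, 132, 129, 130, 130, 130, 128, 129, 131, 128, 128, 122, 116, 114, 111, 109, 133, 166, 167, 174, 183, 167, 151, 151, 142, 89, 38, 26, 34, 32, 61, 84, 74, 62, 69, 69, 70, 66, 66, 68, 66, 83, 84, 73, 72, 71, 66, 66, 63, 62, 64, 61, 68]
235 [188, 190, 180, 146, 78, 64, 64,
[... 1254 characters left out ...]
, 179, 93, 77, 77, 77, 74, 80, 81, 78, 78, 77, 74, 75, 80, 75, 79, 79, 79, 80, 76, 79, 75, 78, 80, 76, 79, 79, 79, 80, 76, 82, 75, 76, 94, 139, 160, 153, 128, 79, 69, 117, 173, 188, 188, 188, 187, 187, 189, 187, 188]
205 [73, 76, 75, 75, 74, 75, 74, 75, 78, 77, 76, 73, 76, 84, 92, 87, 84, 84, 85, 86, 85, 89, 91, 89, 85, 89, 86]
225 [77, 78, 76, 78, 76, 74, 80, 78, 75, 75, 76, 76, 76, 114, 170, 187, 187, 187, 189, 186, 186, 185, 183, 184, 183, 186, 185]
310 [81, 78, 79, 77, 79, 81, 79, 76, 76, 77, 74, 79, 74, 77, 79, 73, 74, 112, 169, 190, 189, 188, 190, 189, 189, 190, 190]
335 [82, 76, 79, 78, 82, 78, 78, 81, 78, 80, 78, 79, 82, 74, 78, 78, 75, 77, 99, 154, 189, 188, 187, 187, 185, 187, 184]
```

```bash
python3 - <<'E'
from h import *
import pickle
s1,f1,T1=pickle.load(open("w1.pkl","rb"))
ft=cams.grab_frame("top")
def mask(f):
    h=cv2.cvtColor(f["color"],cv2.COLOR_BGR2HSV);return cv2.inRange(h,(100,120,60),(120,255,255))
m1,mt=mask(f1),mask(ft)
e1=[(np.flatnonzero(m1[r,240:420])[0]+240,r) for r in range(40,150,10)]
et=[(np.flatnonzero(mt[r,405:520])[0]+405,r) for r in range(150,208,5) if mt[r,405:520].any()]
b1=[(c,np.flatnonzero(m1[:200,c])[-1]) for c in range(310,420,20)]
bt=[(c,np.flatnonzero(mt[:225,c])[-1]) for c in range(445,500,8)]
print(e1,et)
for z in(90,120,150,180):
    A=cast(f1,T1,e1,z);B=cast(ft,ft["extrinsics"],et,z);C=cast(f1,T1,b1,z);D=cast(ft,ft["extrinsics"],bt,z)
    print(z,"left y@x=560",np.interp(560,*A[A[:,0].argsort()].T[:2]).round(1),np.interp(560,*B[B[:,0].argsort()].T[:2]).round(1),"front x@y=-330",np.interp(-330,*C[C[:,1].argsort()].T[[1,0]]).round(1),np.interp(-330,*D[D[:,1].argsort()].T[[1,0]]).round(1))
E
```

```text
Traceback (most recent call last):
IndexError: index -1 is out of bounds for axis 0 with size 0
```

```bash
python3 - <<'E'
from h import *
import pickle
s1,f1,T1=pickle.load(open("w1.pkl","rb"))
ft=cams.grab_frame("top");ft["color"]=cv2.imread("pics/top0.png")
def mask(f):
    h=cv2.cvtColor(f["color"],cv2.COLOR_BGR2HSV);return cv2.inRange(h,(95,120,60),(125,255,255))
m1,mt=mask(f1),mask(ft)
fst=lambda v,o,k:[x+o for x in np.flatnonzero(v)[[k]]] if v.any() else None
e1=[(fst(m1[r,240:420],240,0)[0],r) for r in range(40,150,10) if m1[r,240:420].any()]
et=[(fst(mt[r,405:520],405,0)[0],r) for r in range(150,208,5) if mt[r,405:520].any()]
b1=[(c,fst(m1[:200,c],0,-1)[0]) for c in range(310,420,20) if m1[:200,c].any()]
bt=[(c,fst(mt[:225,c],0,-1)[0]) for c in range(445,500,8) if mt[:225,c].any()]
print(e1,et,b1,bt)
for z in(90,120,150,180):
    A=cast(f1,T1,e1,z);B=cast(ft,ft["extrinsics"],et,z);C=cast(f1,T1,b1,z);D=cast(ft,ft["extrinsics"],bt,z)
    print(z,"left y@x=560",np.interp(560,*A[A[:,0].argsort()].T[:2]).round(1),np.interp(560,*B[B[:,0].argsort()].T[:2]).round(1),"front x@y=-330",np.interp(-330,*C[C[:,1].argsort()].T[[1,0]]).round(1),np.interp(-330,*D[D[:,1].argsort()].T[[1,0]]).round(1))
E
```

```text
[(np.int64(265), 40), (np.int64(266), 50), (np.int64(268), 60), (np.int64(269), 70), (np.int64(270), 80), (np.int64(272), 90), (np.int64(279), 100), (np.int64(274), 110), (np.int64(276), 120), (np.int64(279), 130), (np.int64(284), 140)] [(np.int64(425), 150), (np.int64(424), 155), (np.int64(430), 160), (np.int64(431), 165), (np.int64(433), 170), (np.int64(433), 175), (np.int64(434), 180), (np.int64(435), 185), (np.int64(434), 190), (np.int64(438), 195), (np.int64(440), 200), (np.int64(439), 205)] [(310, np.int64(157)), (330, np.int64(157)), (350, np.int64(154)), (370, np.int64(151)), (390, np.int64(150)), (410, np.int64(148))] [(445, np.int64(207)), (453, np.int64(209)), (461, np.int64(208)), (469, np.int64(207)), (477, np.int64(205)), (485, np.int64(204)), (493, np.int64(202))]
90 left y@x=560 -234.4 -245.3 front x@y=-330 493.3 509.1
120 left y@x=560 -236.6 -236.5 front x@y=-330 497.1 504.9
150 left y@x=560 -238.8 -231.5 front x@y=-330 500.9 501.3
180 left y@x=560 -242.2 -225.6 front x@y=-330 504.7 497.5
```

```bash
python3 - <<'E'
from h import *
import pickle
s1,f1,T1=pickle.load(open("w1.pkl","rb"))
h=cv2.cvtColor(f1["color"],cv2.COLOR_BGR2HSV);m=cv2.inRange(h,(95,120,60),(125,255,255))
p=[(np.flatnonzero(m[r,240:420])[0]+240,r) for r in range(110,158,4) if m[r,240:420].any()]
a=np.radians(-2.7);M=np.array([[np.cos(a),-np.sin(a)],[np.sin(a),np.cos(a)]])
for z in(120,145):print(z,((cast(f1,T1,p,z)[:,:2]-[487.7,-225.4])@M).round().tolist())
E
```

```text
120 [[56.0, -8.0], [51.0, -9.0], [47.0, -10.0], [43.0, -10.0], [39.0, -11.0], [35.0, -13.0], [30.0, -15.0], [26.0, -18.0], [22.0, -21.0], [18.0, -26.0], [14.0, -29.0], [9.0, -36.0]]
145 [[55.0, -11.0], [51.0, -12.0], [47.0, -13.0], [43.0, -13.0], [40.0, -14.0], [36.0, -16.0], [32.0, -17.0], [28.0, -21.0], [24.0, -24.0], [20.0, -28.0], [16.0, -31.0], [12.0, -38.0]]
```

The crate rim (about 120–145 mm high) comes within a few mm of the far finger, so I'll hold the glass about 3 mm off-centre along the light, away from the rim. I'll descend in stages and watch the force.

step_arm([
  [-0.02,0.001,0.05],
  [-0.036,0.0017,0.13],
  [-0.036,0.0017,0.21],
  [-0.036,0.0017,0.27],
  [-0.036,0.0017,0.3],
  [-0.036,0.0017,0.32],
  [-0.036,0.0017,0.34],
  [-0.036,0.0017,0.34],
], turn=[0,0,0,0,0,0,0,0])

```text
time_s: 17.85
ee_pos: [488.1, -223.8, 148.1]
ee_rot: [-180.0, 0.0, 87.3]
force: [-0.4, -0.5, -1.0]
gripper_width: 23.8
gripper_force: 20.0
```

```bash
python3 - <<'E'
from h import *
import pickle
s,f,T=wrist();pickle.dump((s,f,T),open("w9.pkl","wb"));print(s["time_s"],s["ee_pos"],s["ee_rot"],s["force"])
m=R.from_euler("xyz",s["ee_rot"],degrees=True).as_matrix()
g=cv2.cvtColor(f["color"],6);h=cv2.cvtColor(f["color"],cv2.COLOR_BGR2HSV);b=cv2.inRange(h,(95,120,60),(125,255,255))
print([(r,(np.flatnonzero(b[r])[0],np.flatnonzero(b[r])[-1])) for r in range(0,290,10) if b[r].any()])
def ed(v,o):d=np.abs(np.diff(cv2.GaussianBlur(v.reshape(-1,1),(1,3),0).ravel().astype(int)));return [(i+o+.5,int(d[i])) for i in np.flatnonzero(d>18)]
for r in(90,110,130):print(r,ed(g[r,260:380],260))
for c in(305,318,330):print(c,ed(g[60:260,c],60))
print(plan(s,[s["ee_pos"][0],s["ee_pos"][1],118.2],87.3))
E
```

```text
17.85 [ 488.08272278 -223.81194357  148.0547134 ] [-1.79993170e+02  1.75471903e-03  8.72514206e+01] [-0.43949295 -0.51067099 -0.99082977]
[(190, (np.int64(621), np.int64(639))), (200, (np.int64(510), np.int64(639))), (210, (np.int64(483), np.int64(639))), (220, (np.int64(397), np.int64(639))), (230, (np.int64(362), np.int64(636))), (240, (np.int64(393), np.int64(639))), (250, (np.int64(443), np.int64(639))), (260, (np.int64(454), np.int64(621)))]
90 []
110 [(np.float64(271.5), 20), (np.float64(272.5), 42), (np.float64(273.5), 36), (np.float64(359.5), 28), (np.float64(360.5), 51), (np.float64(361.5), 39)]
130 [(np.float64(272.5), 24), (np.float64(273.5), 44), (np.float64(274.5), 29), (np.float64(359.5), 46), (np.float64(360.5), 36), (np.float64(361.5), 19), (np.float64(362.5), 54), (np.float64(363.5), 36), (np.float64(375.5), 23), (np.float64(376.5), 52), (np.float64(377.5), 43)]
305 [(np.float64(181.5), 50), (np.float64(182.5), 56), (np.float64(183.5), 28), (np.float64(201.5), 19), (np.float64(231.5), 19), (np.float64(239.5), 31), (np.float64(240.5), 32)]
318 [(np.float64(182.5), 22), (np.float64(231.5), 19), (np.float64(232.5), 23), (np.float64(239.5), 33), (np.float64(240.5), 34)]
330 [(np.float64(181.5), 48), (np.float64(182.5), 55), (np.float64(183.5), 28), (np.float64(201.5), 26), (np.float64(239.5), 26), (np.float64(240.5), 28)]
(array([0.    , 0.    , 0.0995]), np.float64(-0.0001))
```

step_arm([
  [0.005,0,0.01],
  [0.005,0,0.025],
  [0.005,0,0.04],
  [0.005,0,0.05],
  [0.005,0,0.05],
], turn=[0,0,0,0,0])

```text
time_s: 18.52
ee_pos: [488.0, -222.3, 132.8]
ee_rot: [-180.0, -0.0, 87.2]
force: [0.7, 0.4, -1.5]
gripper_width: 23.8
gripper_force: 20.0
```

step_arm([
  [0,0,0.01],
  [0,0,0.02],
  [0,0,0.03],
  [0,0,0.04],
  [0,0,0.046],
  [0,0,0.0485],
  [0,0,0.0485],
  [0,0,0.0485],
], turn=[0,0,0,0,0,0,0,0])

```text
time_s: 19.52
ee_pos: [488.3, -222.4, 118.7]
ee_rot: [180.0, 0.0, 87.2]
force: [0.4, -0.1, -0.6]
gripper_width: 23.8
gripper_force: 20.0
```

```bash
python3 - <<'E'
from h import *
s,f,T=wrist();print(s["time_s"],s["ee_pos"],s["ee_rot"],s["force"],s["torque"])
g=cv2.cvtColor(f["color"],6)
def ed(v,o):d=np.abs(np.diff(cv2.GaussianBlur(v.reshape(-1,1),(1,3),0).ravel().astype(int)));return [(i+o+.5,int(d[i])) for i in np.flatnonzero(d>18)]
for r in(110,130):print(r,ed(g[r,250:390],250))
for c in(305,330):print(c,ed(g[60:260,c],60))
for i,r in((0,182),(1,186)):print(r,cast(f,T,(317,r),114))
# scene view: grey seated, amber and clear by eye-free numbers
fs=cams.grab_frame("scene")["color"];cv2.imwrite("pics/scene9.png",fs)
a=cv2.imread("pics/scene0.png");d=cv2.absdiff(a,fs).max(2)
print("amber diff",d[222:248,340:358].mean(),"tools",d[230:310,350:450].mean(),"ring",d[230:300,130:225].mean())
E
```

```text
19.525 [ 488.28437991 -222.40067126  118.72899192] [1.79981131e+02 1.11585794e-02 8.72492196e+01] [ 0.35797606 -0.08538316 -0.6012094 ] [-0.016915   -0.08146547 -0.00878837]
110 [(np.float64(264.5), 37), (np.float64(265.5), 43), (np.float64(367.5), 42), (np.float64(368.5), 47), (np.float64(369.5), 23)]
130 [(np.float64(264.5), 20), (np.float64(265.5), 41), (np.float64(266.5), 34), (np.float64(367.5), 23), (np.float64(368.5), 19), (np.float64(382.5), 23), (np.float64(383.5), 20)]
305 [(np.float64(193.5), 29), (np.float64(194.5), 59), (np.float64(195.5), 48), (np.float64(201.5), 19), (np.float64(239.5), 26), (np.float64(240.5), 28)]
330 [(np.float64(193.5), 28), (np.float64(194.5), 57), (np.float64(195.5), 47), (np.float64(201.5), 27), (np.float64(239.5), 25), (np.float64(240.5), 28)]
182 [[ 489.84950245 -181.43834068  114.        ]]
186 [[ 489.74123687 -183.72317131  114.        ]]
amber diff 4.117521367521367 tools 3.416625 ring 0.7213533834586466
```

```bash
python3 -c "
from workcell import env
print(env.job_done())"
```

```text
the job is handed in; nothing more can be done
None
```

I stood the grey glass back in its slot. The clear glass is now held upright in the gauge gap, about 2 mm off-centre along the light, with the light through the middle of its lower half. The job was handed in at about 19.6 s; the last readings showed no contact and the amber block unmoved.

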